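# Cam the food box shut

## Task

One of the two food boxes still has its lid standing proud, with the rubber seal showing. Give its knob the rest of its quarter turn clockwise, fully home, so that the cam draws the lid down tight, then let go; leave the other box's knob shut as it is.

Things in the scene. Friction and masses are not known exactly. Their poses are not given: they have to be found in the camera images.
- proud_grip (a point): Centre of the grip bar of the knob amid the proud lid: black upright bar, 56 long, 14 thick, 30 mm tall, on a round base 44 mm wide in a dark ring 58 mm wide. Point is half-way up the bar, 125 mm above the worktop (bar foot 110, bar top 140, lid top 101). x runs along the bar, z up. It turns with the knob about the vertical through this point and does not rise or sink.
- proud_knob (a joint): Turn of that knob, rad: 0 with the bar square across the box's 130 mm long side, growing clockwise seen from above; 1.57 at its end stop, bar along the long side (home). Starts between 0.15 and 0.4; turns stiffly (0.12 to 0.2 N m) and stays where it is left.
- proud_lid (a joint): How far that lid is drawn down, m: 0 fully proud (a dark line of rubber seal shows), 0.009 tight on its seal (none shows). The knob's cam drives it in proportion to the turn. The wooden lid sits on a steel box, 134 x 104 mm at the rim, rim at 80 mm; box heavy, stays put.
- snug_knob (a joint): Turn of the identical knob on the other, identical box, rad, same sense. It is home at 1.57, bar along the box, lid tight (top at 92 mm), and is to stay so. The boxes stand side by side in either order, each turned up to 17 degrees, about 0.3 m apart; a spice jar 41 mm wide, 105 mm tall may stand between.

How it is judged (in metres and radians):
At the end, for the whole second after the job is handed in: The knob of the box that stood proud is within 10 degrees of its end stop (1.4 rad or more), its lid is drawn down 7.5 mm or more, and the other box's knob is still home (1.4 rad or more) (value of joint each of proud_knob, snug_knob above 1.4 rad and value of joint proud_lid above 0.0075 m); the robot touches nothing.
It fails at once if the knob of the other box is turned away from home by more than 10 degrees (value of joint snug_knob below 1.4 rad).
It also fails if it takes over 32 s, if anything falls off the work surface, if the arm or the gripper's body presses on something with over 40 N, if the wrist force passes 120 N, or if a joint passes its speed limit or range.

## Robot

A 6-joint arm with a two-finger parallel gripper is mounted at the origin on a cart in front of the work surface, level with it; the furniture and walls round the work are solid. World frame = base frame: x ahead of the robot, y to its left, z up, the work surface at z = 0. Lengths are in m, angles in degrees, forces in N, time in s.
With the tool pointing down it reaches from about 0.35 to 0.975 m from the base axis. Payload 17.4 kg.
Tool frame: the origin (TCP) lies on the centre line of the jaws, within the pads' length; the fingertips stand robot.tips_ahead ahead of it and the grasp point (between the pads) lies 6 mm ahead of it (robot.tips_ahead is the distance from the TCP to the fingertips, in m); z points along the fingers, y is the line along which they close (so a half turn about z gives the same grasp; the last joint's range is limited). The gripper opens to 85 mm and grips with 20 to 120 N. Pads are 22 mm wide; open, the fingers measure 114 mm over their backs; the gripper's body (76 mm by 85 mm) begins 54 mm behind the grasp point. The pads swing forward as they close: fully open they stand 13 mm farther back than shut.
Start: joints at [-2.166, 6.646, 82.598, -0, 90.757, -2.166], TCP at [0.675, -0, 0.256] pointing down, gripper open.
Joint ranges: [-162.19, 162.19], [-47.58, 125.68], [4.15, 143.07], [-65.23, 245.23], [0.69, 171.88], [-170.13, 170.13]. Speed limits (degrees/s): [108.29, 108.29, 127.2, 180, 180, 180].

## Interface

Orientations are given as [roll, pitch, yaw] about the fixed x, y, z axes, in that order (R = Rz(yaw) Ry(pitch) Rx(roll)).
In Python, from station import robot gives the robot as it stands.
- The arm moves only by the tool play_rows, never from a script. Its argument "moves" is a list of rows, each a list of 7 numbers: the shift along the tool's x, y, z in units of 40 mm (1.0 is 40 mm), then the turn, a rotation vector about the tool's x, y, z in units of 8 degrees (1.0 is 8 degrees), then the opening, from 0 (shut) to 1 (fully open). A call has 1 to 10 rows; each row shifts and turns the commanded pose from where the row before left it, along the tool's axes as they then stand; what a row does not reach is not made up. A row lasts 1/8 s, in which the tool goes at most 62.5 mm and 10.7 degrees, less where a joint would pass 70% of its speed; a pose out of reach is approached as far as the arm can. A call is refused whole if a number of a shift passes 1 or a number of a turn 1, either way. A call with a gripper value outside its range is refused whole. The fingers move at their own pace and stop on an object; the grip force is fixed at half the most. Time passes only in rows, so rows that do not move let the fingers close. It gives the time, the measured TCP pose, the force, the opening and the grip force at its end, in the units of the state.
- robot.observe(): the state, without advancing time (a new reading comes with each control period).
- robot.read_camera(name): name is "scene" or "side" or "wrist"; returns the picture (384x512x3 uint8, red, green, blue); there is no depth.
- robot.camera_model(name): a dict with "fx", "fy", "cx", "cy" (pixels), "D" ([k1, k2, p1, p2, k3] as OpenCV has them; the pictures are not rectified), "extrinsics" (4x4, takes a point from camera to world coordinates). Camera axes: x right, y up, looking along -z (the intrinsics and any distortion apply to the point x, -y, -z); pixel columns grow to the right and rows downward; lengths in m; the calibration is good to about 2 mm. A picture is of the moment at which its call begins: read the wrist's pose just before it. camera_model takes no time and is no camera call; for the wrist camera it gives the pose at the moment of the call.
- robot.finish_job(): hands the job in; it is judged then, once.
Trained networks look in the newest picture that a camera, given by its name, has taken for a name from the list of things; names that differ only in an ending like _2 or _b are one class to them, and where a whole thing is asked for, a point or a joint stands for the part that bears it (a point fixed in the world has none). Each returns a list of dicts, best first, with "score" (0 to 1); they miss things now and then, are a little off and sometimes report something else, mostly with a low value. They report only what shows in the picture. A call takes as long as a camera call.
- robot.search_frame(camera, target): "rect" ([left, top, width, height] as shares, 0 to 1, of the picture: columns of its width, rows of its height, round what is visible of it).
- robot.regions_of(camera, target): "mask" (384x512 bool, what is visible of it) and "rect" ([left, top, width, height] as shares, 0 to 1, of the picture: columns of its width, rows of its height, round what is visible of it).
The state is a dict: "time": time; "q": joint angles; "joint_vel": joint speeds; "tau": joint torques, N m; "position": TCP position; "ee_rot": TCP orientation; "wrist_force": force on the tool from outside, world axes, zero at the start; "torque": the same for the moment, N m; "width": finger opening in m; "finger_force": force on a finger pad.
Only numpy, scipy, OpenCV 4.12 (cv2) and the standard library are available. Lean on these libraries where they do the work, as an engineer would, in place of code of your own. Each camera call takes 0.05 s, during which the arm holds its last target. There are 200 camera calls.

## Working session

There is one attempt and no reset: what is moved stays moved. The work goes in short steps, Python scripts to look and compute and a tool call to move; the robot and the scene stay as the last step left them, time stands still between calls to the robot, and variables do not carry over. Pictures are saved under pics/ and viewed, at most 10 in all, crops included, and the job is handed in when it is done.

Besides the shell and the picture viewer there is one more tool, called by a JSON object that holds its "api" and its "payload", one argument or row to a line. play_rows: Moves the arm, as the interface text tells. Its arguments: {"type":"object","properties":{"moves":{"type":"array","items":{"type":"array","items":{"type":"number"}}}},"required":["moves"]}

```bash
mkdir -p pics; cat > h.py <<'E'
import numpy as np, cv2
from station import robot
def ray(m,px):
    K=np.array([[m['fx'],0,m['cx']],[0,m['fy'],m['cy']],[0,0,1.]])
    u=cv2.undistortPoints(np.array(px,float).reshape(-1,1,2),K,np.array(m['D'],float)).reshape(-1,2)
    E=np.array(m['extrinsics']); d=np.c_[u[:,0],-u[:,1],-np.ones(len(u))]@E[:3,:3].T
    return E[:3,3],d
def at_z(m,px,z):
    o,d=ray(m,px); return o+d*((z-o[2])/d[:,2])[:,None]
def proj(m,P):
    K=np.array([[m['fx'],0,m['cx']],[0,m['fy'],m['cy']],[0,0,1.]])
    E=np.array(m['extrinsics']); c=(np.atleast_2d(P)-E[:3,3])@E[:3,:3]; c=c*[1,-1,-1]
    return cv2.projectPoints(c.reshape(-1,1,3),np.zeros(3),np.zeros(3),K,np.array(m['D'],float))[0].reshape(-1,2)
E
python3 - <<'E'
from h import *
ims=[]
print(robot.tips_ahead, robot.observe()['position'],robot.observe()['ee_rot'])
for c in ['scene','side','wrist']:
    im=robot.read_camera(c); cv2.imwrite(f'pics/{c}0.png',im[:,:,::-1]); m=robot.camera_model(c)
    print(c,np.round(np.array(m['extrinsics']),3).tolist())
    for t in ['proud_grip','snug_knob','proud_lid']:
        for r in robot.regions_of(c,t):
            ys,xs=np.nonzero(r['mask']); 
            if len(xs)<5: continue
            p=at_z(m,[[xs.mean(),ys.mean()]],.125)[0]
            print(c,t,round(r['score'],2),xs.mean().round(1),ys.mean().round(1),np.round(np.array(r['rect'])*[512,384,512,384]),p.round(3))
E
python3 -c "
import cv2,numpy as np
a=[cv2.imread(f'pics/{c}0.png') for c in ['scene','side','wrist']]
b=np.zeros((600,800,3),np.uint8)
for k,i in enumerate(a): b[(k//2)*300:(k//2)*300+300,(k%2)*400:(k%2)*400+400]=cv2.resize(i,(400,300))
cv2.imwrite('pics/all0.png',b)"
```

```text
0.025 [ 6.74832285e-01 -3.42562552e-05  2.55532296e-01] [-1.79931068e+02 -1.92204464e-03  8.99990899e+01]
scene [[0.619, 0.598, -0.51, 0.038], [-0.785, 0.475, -0.396, -0.318], [0.006, 0.646, 0.764, 0.772], [0.0, 0.0, 0.0, 1.0]]
scene proud_grip 0.91 329.2 219.4 [314. 206.  31.  26.] [ 0.5   -0.124  0.125]
scene snug_knob 0.59 188.9 156.2 [176. 141.  29.  29.] [0.461 0.163 0.125]
scene proud_lid 0.92 325.5 230.2 [276. 189.  96.  82.] [ 0.477 -0.131  0.125]
side [[-0.996, 0.044, -0.075, 0.423], [-0.085, -0.681, 0.728, 0.754], [-0.019, 0.731, 0.682, 0.783], [0.0, 0.0, 0.0, 1.0]]
side proud_grip 0.73 260.7 143.9 [247. 132.  28.  20.] [ 0.504 -0.113  0.125]
side snug_knob 0.74 268.5 243.5 [256. 225.  24.  31.] [0.467 0.176 0.125]
side proud_lid 0.59 261.0 158.7 [232. 135.  55.  42.] [ 0.499 -0.061  0.125]
wrist [[1.0, 0.001, 0.0, 0.676], [-0.001, 0.956, 0.295, 0.075], [-0.0, -0.295, 0.956, 0.374], [0.0, 0.0, 0.0, 1.0]]
wrist proud_grip 0.71 73.0 301.2 [ 48. 285.  56.  35.] [ 0.503 -0.104  0.125]
```

View pics/all0.png

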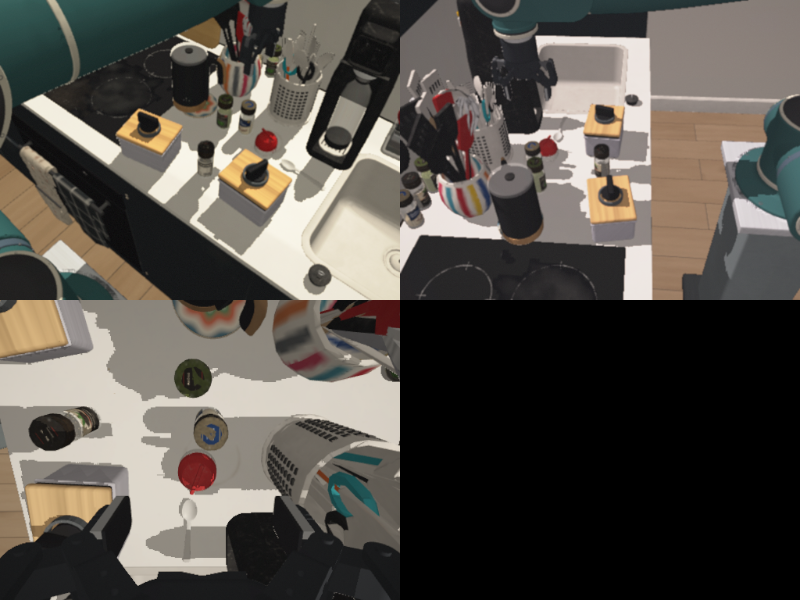

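The overview shows two boxes, at about y=-0.115 and y=+0.17, with a jar between. Next I'll zoom in to tell which one is proud and read the bar angles.

```bash
python3 - <<'E'
import cv2,numpy as np
s=cv2.imread('pics/scene0.png');d=cv2.imread('pics/side0.png')
z=lambda i,x,y:cv2.resize(i[y:y+100,x:x+130],(390,300),interpolation=cv2.INTER_CUBIC)
cv2.imwrite('pics/z0.png',np.vstack([np.hstack([z(s,265,180),z(s,130,125)]),np.hstack([z(d,195,115),z(d,205,215)])]))
E
```

```text
(no output)
```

View pics/z0.png

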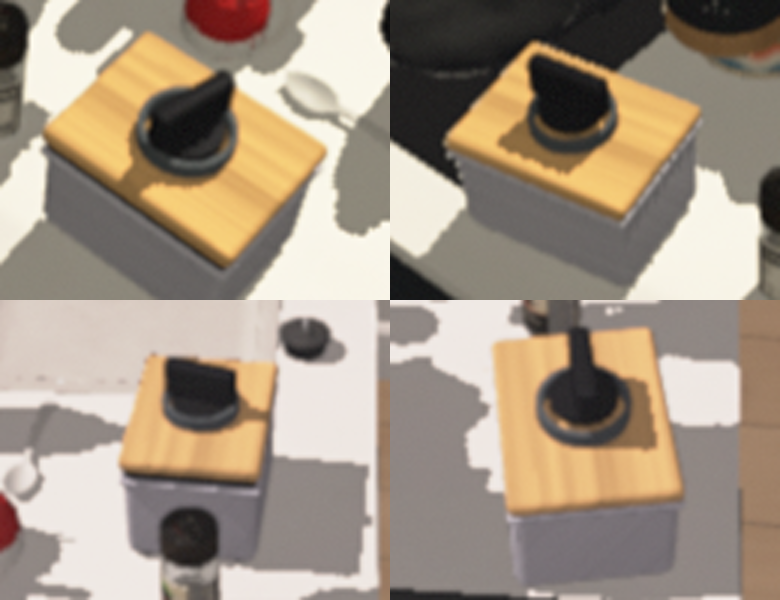

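The top-left crop shows that the right-hand box (y≈-0.12) is proud: its seal line is visible and the bar lies across it. The left box is snug, with its bar along the long side. Next: bar ends and lid corners.

```bash
python3 - <<'E'
from h import *
for c,ox,oy,bar,lid in [('scene',265,180,[(152,120),(228,76)],[(45,130),(150,33),(326,152),(230,265)]),
  ('side',195,115,[(167,60),(237,76)],[(150,55),(277,63),(260,175),(122,165)])]:
    m=robot.camera_model(c)
    f=lambda p:np.array(p)/3.+[ox,oy]-.3
    b=at_z(m,f(bar),.14); l=at_z(m,f(lid),.101)
    d=b[1]-b[0]; print(c,'bar',b.mean(0).round(3),np.hypot(*d[:2]).round(3),np.degrees(np.arctan2(d[1],d[0])).round(1))
    for k in range(4):
        e=l[(k+1)%4]-l[k]; print('  lid',l[k].round(3),np.hypot(*e[:2]).round(3),np.degrees(np.arctan2(e[1],e[0])).round(1))
    print(l.mean(0).round(3))
E
```

```text
scene bar [ 0.5   -0.119  0.14 ] 0.055 -17.6
  lid [ 0.457 -0.053  0.101] 0.1 -4.1
  lid [ 0.556 -0.06   0.101] 0.129 -95.2
  lid [ 0.544 -0.189  0.101] 0.099 177.5
  lid [ 0.446 -0.185  0.101] 0.132 85.3
[ 0.501 -0.122  0.101]
side bar [ 0.502 -0.116  0.14 ] 0.055 162.6
  lid [ 0.548 -0.184  0.101] 0.099 177.3
  lid [ 0.449 -0.179  0.101] 0.134 87.3
  lid [ 0.455 -0.045  0.101] 0.099 -2.8
  lid [ 0.554 -0.05   0.101] 0.134 -92.6
[ 0.501 -0.114  0.101]
```

{"api": "play_rows", "payload": {
  "moves": [
    [-0.59, -0.87, 0, 0, 0, 0, 1],
    [-0.59, -0.87, 0, 0, 0, 0, 1],
    [-0.59, -0.87, 0, 0, 0, 0, 1],
    [-0.59, -0.87, 0, 0, 0, 0, 1],
    [-0.59, -0.87, 0, 0, 0, 0, 1]
  ]
}}

```text
time: 1.23
position: [0.4998, -0.1186, 0.2564]
ee_rot: [180.0, 0.0, 90.0]
wrist_force: [1.0, 0.2, -0.2]
width: 0.0854
finger_force: 0.0
```

{"api": "play_rows", "payload": {
  "moves": [
    [0, 0, 0, 0, 0, -0.9, 1],
    [0, 0, 0, 0, 0, -0.9, 1],
    [0, 0, 0, 0, 0, -0.9, 1],
    [0, 0, 0, 0, 0, -0.9, 1],
    [0, 0, 0, 0, 0, -0.9, 1],
    [0, 0, 0, 0, 0, -0.9, 1],
    [0, 0, 0, 0, 0, -0.9, 1],
    [0, 0, 0, 0, 0, -0.9, 1],
    [0, 0, 0, 0, 0, -0.9, 1],
    [0, 0, 0, 0, 0, -0.9, 1]
  ]
}}

```text
time: 2.48
position: [0.501, -0.118, 0.2564]
ee_rot: [180.0, 0.0, 162.2]
wrist_force: [0.2, 0.1, 0.2]
width: 0.0855
finger_force: 0.0
```

```bash
python3 - <<'E'
from h import *
o=robot.observe(); print(o['time'],o['position'],o['ee_rot'],o['q'])
im=robot.read_camera('wrist').copy();m=robot.camera_model('wrist')
for t in ['proud_grip']:
    for r in robot.regions_of('wrist',t):
        ys,xs=np.nonzero(r['mask']); print(r['score'],np.array(r['rect'])*[512,384,512,384], at_z(m,[[xs.mean(),ys.mean()]],.13))
a=np.radians(-17.5);d=np.array([np.cos(a),np.sin(a)])*.028
P=[[.501+s*d[0],-.118+s*d[1],.14] for s in(-1,1)]
for p in proj(m,P): cv2.circle(im,tuple(int(v) for v in p),3,(255,0,0),1)
print(proj(m,P))
cv2.imwrite('pics/w1.png',cv2.resize(im[:,:,::-1],(800,600)))
E
```

```text
2.475 [ 0.50097677 -0.11798355  0.25641615] [1.79998392e+02 1.25258799e-02 1.62240341e+02] [-1.60926082e+01 -1.36422663e+01  1.01965487e+02  1.24330857e-03
  9.16642115e+01 -8.83329127e+01]
0.77 [232.8064 160.704   49.92    73.3824] [[ 0.49998843 -0.11913254  0.13      ]]
[[258.31141297 163.60334879]
 [258.23991941 230.91894413]]
```

View pics/w1.png

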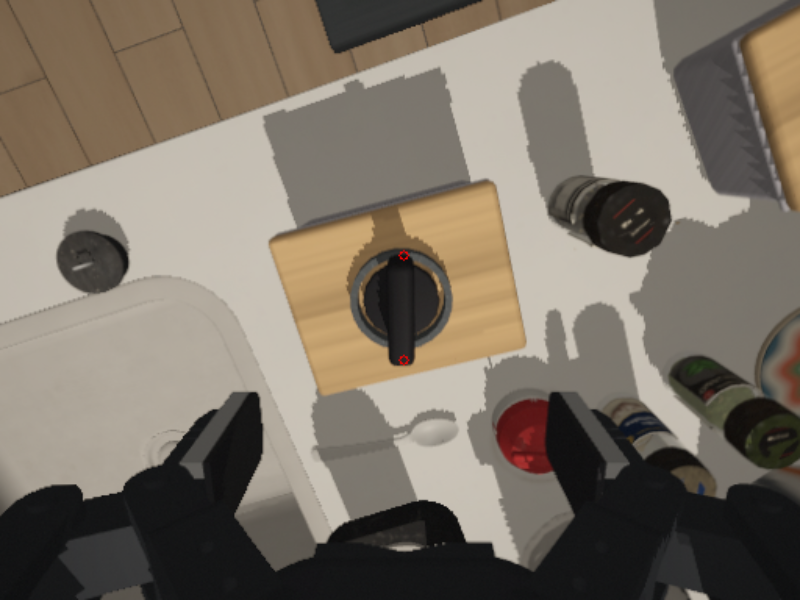

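The bar lies right under the projected marks at (403,256) and (403,360), so the estimate holds. I'll descend and close.

{"api": "play_rows", "payload": {
  "moves": [
    [0, 0, 0.7, 0, 0, 0, 1],
    [0, 0, 0.7, 0, 0, 0, 0.8],
    [0, 0, 0.6, 0, 0, 0, 0.6],
    [0, 0, 0.4, 0, 0, 0, 0.5],
    [0, 0, 0.3, 0, 0, 0, 0.5],
    [0, 0, 0.2, 0, 0, 0, 0.5],
    [0, 0, 0, 0, 0, 0, 0.5]
  ]
}}

```text
time: 3.45
position: [0.501, -0.118, 0.1402]
ee_rot: [-180.0, -0.0, 162.0]
wrist_force: [-0.2, 0.6, 0.5]
width: 0.0427
finger_force: 0.0
```

{"api": "play_rows", "payload": {
  "moves": [
    [0, 0, 0, 0, 0, 0, 0.3],
    [0, 0, 0, 0, 0, 0, 0],
    [0, 0, 0, 0, 0, 0, 0],
    [0, 0, 0, 0, 0, 0, 0],
    [0, 0, 0, 0, 0, 0, 0],
    [0, 0, 0, 0, 0, 0, 0]
  ]
}}

```text
time: 4.2
position: [0.5008, -0.1194, 0.1412]
ee_rot: [-179.8, 0.1, 162.0]
wrist_force: [-7.6, -13.1, 5.2]
width: 0.013
finger_force: 59.0
```

{"api": "play_rows", "payload": {
  "moves": [
    [0, -0.03, 0, 0, 0, 0, 0],
    [0, 0, 0, 0, 0, 0.5, 0],
    [0, 0, 0, 0, 0, 0.5, 0],
    [0, 0, 0, 0, 0, 0.5, 0],
    [0, 0, 0, 0, 0, 0.5, 0],
    [0, 0, 0, 0, 0, 0.5, 0],
    [0, 0, 0, 0, 0, 0.5, 0],
    [0, 0, 0, 0, 0, 0.5, 0],
    [0, 0, 0, 0, 0, 0.5, 0]
  ]
}}

```text
time: 5.32
position: [0.5014, -0.1186, 0.1413]
ee_rot: [179.8, 0.0, 129.9]
wrist_force: [5.8, 6.9, 3.1]
width: 0.013
finger_force: 59.0
```

{"api": "play_rows", "payload": {
  "moves": [
    [0, 0, 0, 0, 0, 0.5, 0],
    [0, 0, 0, 0, 0, 0.5, 0],
    [0, 0, 0, 0, 0, 0.5, 0],
    [0, 0, 0, 0, 0, 0.5, 0],
    [0, 0, 0, 0, 0, 0.5, 0],
    [0, 0, 0, 0, 0, 0.5, 0],
    [0, 0, 0, 0, 0, 0.5, 0],
    [0, 0, 0, 0, 0, 0.5, 0],
    [0, 0, 0, 0, 0, 0.5, 0],
    [0, 0, 0, 0, 0, 0.5, 0]
  ]
}}

```text
time: 6.58
position: [0.5029, -0.118, 0.1413]
ee_rot: [179.6, -0.1, 89.9]
wrist_force: [23.7, 12.2, -6.3]
width: 0.0128
finger_force: 58.4
```

```bash
python3 -c "
from h import *
o=robot.observe();print(o['torque'],o['ee_rot'],o['wrist_force'])"
```

```text
[ 1.67836389 -3.82655948  0.31306352] [ 1.79623565e+02 -1.13183350e-01  8.99204465e+01] [23.72041777 12.20770177 -6.26674427]
```

{"api": "play_rows", "payload": {
  "moves": [
    [0.01, 0.05, 0, 0, 0, 0, 0],
    [0, 0, 0, 0, 0, 0.4, 0],
    [0, 0, 0, 0, 0, 0.3, 0],
    [0, 0, 0, 0, 0, 0.2, 0],
    [0, 0, 0, 0, 0, 0, 0]
  ]
}}

```text
time: 7.2
position: [0.5036, -0.118, 0.1414]
ee_rot: [179.8, -0.1, 82.9]
wrist_force: [5.4, 7.6, 2.6]
width: 0.013
finger_force: 79.3
```

```bash
python3 -c "
from h import *
o=robot.observe();print(o['torque'],o['ee_rot'],o['wrist_force'])"
```

```text
[ 1.12496738 -0.89356394  1.93952546] [ 1.79846760e+02 -7.81747916e-02  8.29074900e+01] [5.39879631 7.55073882 2.58830872]
```

The torque rose from 0.3 to 1.9 N m, which is the end stop. I'll ease the twist off, release and rise.

{"api": "play_rows", "payload": {
  "moves": [
    [0, 0, 0, 0, 0, -0.15, 0],
    [0, 0, 0, 0, 0, 0, 0.5],
    [0, 0, 0, 0, 0, 0, 0.5],
    [0, 0, 0, 0, 0, 0, 0.5],
    [0, 0, 0, 0, 0, 0, 0.5],
    [0, 0, -0.3, 0, 0, 0, 0.5],
    [0, 0, -0.8, 0, 0, 0, 0.5],
    [0, 0, -0.9, 0, 0, 0, 0.5],
    [0, 0, -0.9, 0, 0, 0, 0.5],
    [0, 0, 0, 0, 0, 0, 0.5]
  ]
}}

```text
time: 8.45
position: [0.5034, -0.119, 0.2602]
ee_rot: [179.7, 0.1, 84.0]
wrist_force: [-0.3, 0.1, -0.8]
width: 0.0427
finger_force: 0.0
```

```bash
python3 - <<'E'
from h import *
w=robot.read_camera('wrist'); d=robot.read_camera('side'); print(robot.observe()['position'])
z=cv2.resize(d[115:215,195:325],(390,300),interpolation=cv2.INTER_CUBIC)
cv2.imwrite('pics/f.png',np.hstack([cv2.resize(w,(400,300)),z])[:,:,::-1])
E
```

```text
[ 0.50262266 -0.11876582  0.25666535]
```

View pics/f.png

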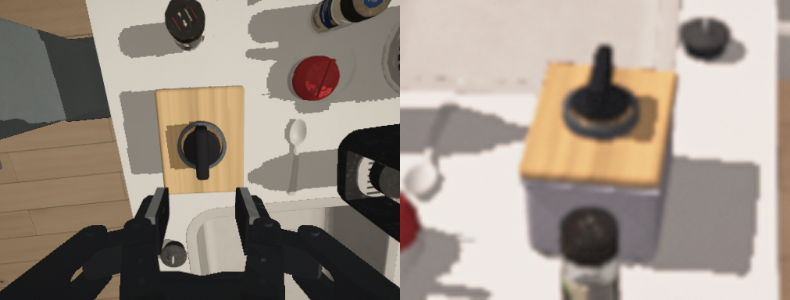

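The bar lies along the box (wrist view, around (202,150)), no seal shows in the side view, and the gripper is clear.

```bash
python3 -c "
from station import robot
print(robot.finish_job())"
```

```text
the job is handed in; nothing more can be done
None
```

I turned the proud box's knob clockwise to its end stop, let go and handed the job in; its lid shows no seal, I never touched the other box, and no verdict came back.

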